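# Raise the pour-over dripper to its height ring and clamp it

### The arm

A 6-joint arm with a two-finger parallel gripper is mounted at the origin on a cart in front of the work surface, level with it; the furniture and walls round the work are solid. World frame = base frame: x ahead of the robot, y to its left, z up, the work surface at z = 0. Lengths are in mm, angles in degrees, forces in N, time in s.
With the tool pointing down it reaches from about 350 to 850 mm from the base axis. Payload 8.1 kg.
Tool frame: the origin (TCP) lies between the finger pads, 19 mm behind the fingertips; this is the grasp point; z points along the fingers, y is the line along which they close (so a half turn about z gives the same grasp; the last joint's range is limited). The gripper opens to 85 mm and grips with 20 to 120 N. Pads are 22 mm wide; open, the fingers measure 114 mm over their backs; the gripper's body (76 mm by 85 mm) begins 54 mm behind the grasp point. The pads swing forward as they close: fully open they stand 13 mm farther back than shut.
Start: joints at [67.758, 7.471, 85.268, -0, 87.261, -4.893], TCP at [178.895, 572.715, 249.992] pointing down, gripper open.
Joint ranges: [-169.43, 169.43], [-51.17, 129.36], [1.28, 143.12], [-76.62, 256.62], [0, 156.53], [-152.29, 152.29]. Speed limits (degrees/s): [136.94, 136.94, 159.86, 180, 180, 180].

### API

Orientations are given as [roll, pitch, yaw] about the fixed x, y, z axes, in that order (R = Rz(yaw) Ry(pitch) Rx(roll)).
In Python, from bench import status, eyes, r gives the robot as it stands.
- The arm moves only by the shell command python3 -m handwheel 'ROWS' [FORCE]. ROWS is a JSON object whose one key "series" holds a list that holds one entry, the list of rows, each a list of 7 numbers: the shift along the tool's x, y, z in cm, then the turn, a rotation vector about the tool's x, y, z in rad, then the opening, from 0 (shut) to 1 (fully open). In form: {"series": [[[tx, ty, tz, rx, ry, rz, claw], ...]]}. A call has 1 to 12 rows; each row is the pose to reach, as a shift and turn from the pose commanded when the call began, along the tool's axes at that moment; what a row does not reach only later rows make up. A row lasts 1/8 s, in which the tool goes at most 62.5 mm and 10.7 degrees, less where a joint would pass 70% of its speed; a pose out of reach is approached as far as the arm can. A call with a gripper value outside its range is refused whole. The fingers move at their own pace and stop on an object; FORCE is the grip in N (left out, the last holds). Time passes only in rows, so rows that repeat a pose let the fingers close. It gives the time, the measured TCP pose, the force, the opening and the grip force at its end, in the units of the state.
- status.sense(): the state, without advancing time (a new reading comes with each control period).
- eyes.snapshot(name): name is "scene" or "top" or "wrist"; returns a dict with "img" (400x640x3 uint8, red, green, blue), "mtx" (3x3 intrinsics, pixels), "R" (3x3) and "t" (3): a world point X has camera coordinates R X + t. Camera axes: x right, y down, z forward; pixel columns grow to the right and rows downward; lengths in mm; the calibration is good to about 2 mm. A picture is of the moment at which its call begins. There is no depth.
- r.hand_in(): hands the job in; it is judged then, once.
The state is a dict: "time": time; "joint_pos": joint angles; "qd": joint speeds; "joint_efforts": joint torques, N m; "tool_pos": TCP position; "tcp_rot": TCP orientation; "ft_force": force on the tool from outside, world axes, zero at the start; "wrist_torque": the same for the moment, N m; "finger_gap": finger opening in mm; "grip_force": force on a finger pad.
Only numpy, scipy, OpenCV 4.12 (cv2) and the standard library are available. Lean on these libraries where they do the work, as an engineer would, in place of code of your own. Each camera call takes 0.05 s, during which the arm holds its last target. There are 200 camera calls.

### The job

The glass carafe will not fit under the dripper of the pour-over stand, so re-set the stand: take hold of the black knob of the cam lever, swing the lever open and, carrying the arm by the knob so that it never drops, raise the arm until the top of its sleeve just meets the black rubber height ring on the post, without pushing the ring up the post. Hold it at the ring, swing the cam lever fully closed, and finish with the fingers still gripping the knob: do not let go. Leave the carafe, timer, scoop and brew pod where they are.

Things in the scene. Friction and masses are not known exactly. Their poses are not given: they have to be found in the camera images.
- pour_stand: pour-over coffee stand, heavy and fixed: dark wooden base 130 x 225 x 19 mm, round steel post 14 mm thick and 347 mm high. Origin on the counter under the axis of the post, z up; the base and the dripper reach from the post along the stand's -y; with the lever closed it points along the stand's -x.
- dripper_arm: arm sliding on the post, 0.45 kg with lever; clamped at the start, sinks if unclamped and not held. Dark steel sleeve (two collars 30 mm wide, 42 mm high together) and a ring with a white cone dripper (rim 112 mm wide, 115 mm from the post along -y, 87 mm above the sleeve's underside). Origin on the post axis at the sleeve's underside, at lowest 125 mm above the counter; starts 20 to 45 mm higher.
- sleeve_top (a point): centre of the top face of the arm's sleeve, on the post axis, 42 mm above the sleeve's underside
- height_ring: black rubber ring 25 mm in outer diameter and 6 mm thick round the post above the sleeve, the height mark; it grips the post and slides up if pushed with more than about 4 N. Origin on the post axis at its underside.
- cam_lever (a joint): cam lever on the sleeve, upright axis: 0 rad = fully closed (points along the stand's -x), grows to 0.95 rad as it opens, clockwise seen from above (towards the stand's +y, away from the dripper). Above about 0.5 rad the arm is free to slide; below it the cam bites on the post, goes over centre at 0.18 rad and then stays shut. It takes a few N at the knob.
- lever_pivot (a point): the cam lever's upright pivot axis, in front of the post (26 mm from the post axis), at the middle of the sleeve's height
- lever_knob (a point): grip point of the lever's upright black knob, on the knob's axis, 66 mm from the pivot axis and 34 mm above the lever bar's middle: a round handle 20 mm thick, its grip reaching from 29 mm below this point (the top of the bar) to 13 mm above it, then a cap 23 mm wide and 6 mm high
- carafe: bystander: glass carafe 158 mm high, body 100 mm in diameter, with a wooden collar and a loop handle; origin at the centre of its foot
- timer: bystander: round kitchen timer, 58 mm in diameter and 40 mm high; origin under its centre
- scoop: bystander: steel coffee scoop 148 mm long; origin under its centre
- brew_pod_0: bystander: white brew pod 51 mm in diameter, 43 mm high; origin under its centre

How it is judged:
By the outcome, as a careful person would: the job done as asked, in the order asked, and still so for the second after the job is handed in, while the arm keeps its last pose, push and grip.
It also fails if it takes over 42 s, if anything falls off the work surface, if the arm or the gripper's body presses on something with over 40 N, if the wrist force passes 120 N, or if a joint passes its speed limit or range.

## Working session

There is one attempt and no reset: what is moved stays moved. The work goes in short steps, Python scripts to look and compute and a shell command to move; the robot and the scene stay as the last step left them, time stands still between calls to the robot, and variables do not carry over. Pictures are saved under pics/ and viewed, at most 10 in all, crops included, and the job is handed in when it is done.

```bash
ls; mkdir -p pics; python3 - <<'E'
from bench import status, eyes, r
import cv2,numpy as np
print(status.sense())
for n in ("scene","top"):
    s=eyes.snapshot(n); cv2.imwrite(f"pics/{n}0.png",s["img"][:,:,::-1]); np.savez(f"{n}0.npz",**s)
    print(n,s["mtx"].tolist(),(-s["R"].T@s["t"]).round(1),s["R"].round(3).tolist())
E
```

```text
pics
{'time': 0.0, 'joint_pos': array([ 6.77571710e+01,  7.51573545e+00,  8.53289297e+01, -6.97292455e-04,
        8.72611075e+01, -4.89596022e+00]), 'qd': array([ 0.04159795, -0.08199777, -0.03677986,  0.0569294 , -0.03963658,
        0.11214015]), 'joint_efforts': array([-1.41952998e-03, -5.69399714e+01, -5.00551558e+01, -4.97617439e-04,
        1.50327216e-02, -3.68402183e-06]), 'tool_pos': array([178.7113286 , 572.232704  , 248.94120561]), 'tcp_rot': array([-1.79894554e+02, -8.33344038e-03,  1.62653158e+02]), 'ft_force': array([ 0.37849146, -1.05533288,  0.1843605 ]), 'wrist_torque': array([ 0.04757763, -0.0210007 , -0.00131852]), 'grip_force': 0.0, 'finger_gap': 85.8817105561256}
scene [[383.73383727624616, 0.0, 320.647375255502], [0.0, 383.73383727624616, 194.5256063003591], [0.0, 0.0, 1.0]] [  56.  -919.9  836.2] [[0.906, -0.424, -0.002], [-0.242, -0.512, -0.824], [0.348, 0.747, -0.566]]
top [[387.382181114613, 0.0, 315.4045822513347], [0.0, 387.382181114613, 201.85436510133687], [0.0, 0.0, 1.0]] [ 324.6  -29.1 1153.9] [[0.012, -1.0, -0.012], [-0.99, -0.01, -0.139], [0.139, 0.013, -0.99]]
```

View pics/scene0.png

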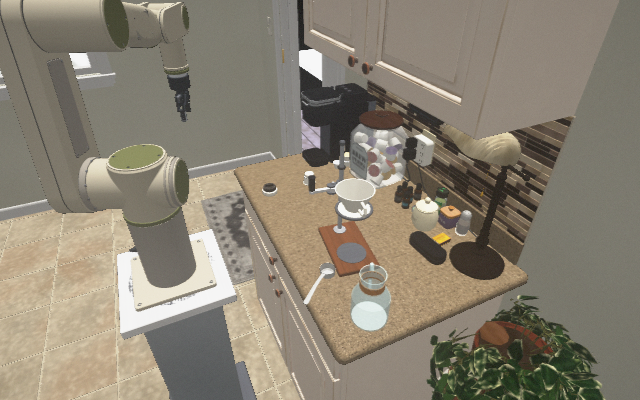

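View pics/top0.png

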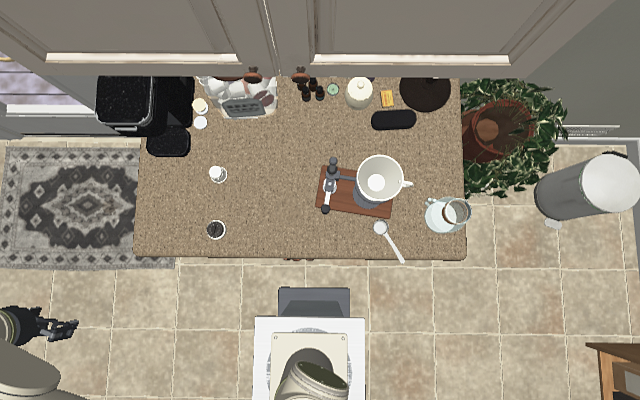

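The scene view shows the stand with its post near (341,165), knob near (311,182) and dripper at (355,195). In the top view the post is near (332,170), the knob near (325,209) and the base near (355,190). I'll zoom in on both.

```bash
python3 - <<'E'
import cv2,numpy as np
a=cv2.imread("pics/scene0.png")[130:280,280:400]; b=cv2.imread("pics/top0.png")[145:225,305:405]
a=cv2.resize(a,None,fx=4,fy=4,interpolation=cv2.INTER_CUBIC)[:600]; b=cv2.resize(b,(320,256),interpolation=cv2.INTER_CUBIC)
o=np.zeros((600,800,3),np.uint8); o[:600,:480]=a; o[:256,480:]=b
cv2.imwrite("pics/crop0.png",o)
E
```

```text
(no output)
```

View pics/crop0.png

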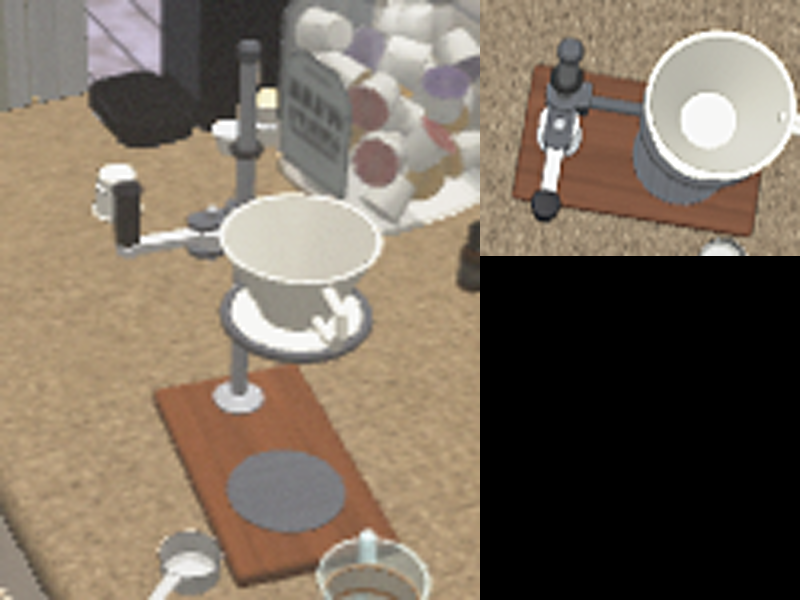

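The crop shows:
- Post top at scene px (342,141) / top px (333.4,160).
- Ring at scene px (341.7,167).
- Knob cap at scene px (311.7,176) / top px (325.3,209).
- Sleeve just below the ring.

Next I'll triangulate these points.

```bash
cat > h.py <<'E'
import numpy as np, cv2
def ray(s,p):
    d=s["R"].T@np.linalg.inv(s["mtx"])@[p[0],p[1],1.]; return -s["R"].T@s["t"],d/np.linalg.norm(d)
def plane(s,p,z):
    c,d=ray(s,p); return c+d*(z-c[2])/d[2]
def tri(s1,p1,s2,p2):
    c,d=ray(s1,p1);e,f=ray(s2,p2);k=np.linalg.lstsq(np.c_[d,-f],e-c,rcond=None)[0]
    a,b=c+d*k[0],e+f*k[1]; return (a+b)/2,np.linalg.norm(a-b)
def proj(s,X):
    q=s["mtx"]@(s["R"]@np.array(X,float)+s["t"]); return q[:2]/q[2]
E
python3 - <<'E'
from h import *
S=dict(np.load("scene0.npz"));T=dict(np.load("top0.npz"))
f=lambda x,y:(280+x/4,130+y/4); g=lambda x,y:(305+(x-480)/3.2,145+y/3.2)
print("posttop",tri(S,f(248,45),T,g(571,48)),plane(S,f(248,45),347),plane(T,g(571,48),347))
print("flange",plane(S,f(238,397),21),plane(T,g(558,132),21))
print("knobtop",tri(S,f(127,183),T,g(545,205)))
for p in [(533,65),(515,200),(752,235)]: print("base T",plane(T,g(*p),19))
for p in [(155,395),(300,368),(240,585),(395,545)]: print("base S",plane(S,f(*p),19))
E
```

```text
posttop (array([528.06364006, -55.09588214, 344.10887937]), np.float64(2.9395354490953167)) [523.63482148 -60.27509338 347.        ] [528.74963514 -55.53407447 347.        ]
flange [527.47673745 -55.49431107  21.        ] [531.18243764 -54.6019364   21.        ]
knobtop (array([436.35893852, -40.61766747, 244.71920927]), np.float64(1.7163813256237486))
base T [595.07290032 -30.79733521  19.        ]
base T [467.43664229 -15.42124987  19.        ]
base T [ 437.3470861  -233.12947384   19.        ]
base S [467.38586995 -21.60485899  19.        ]
base S [594.07485498 -41.67947226  19.        ]
base S [ 433.00172969 -240.93530892   19.        ]
base S [ 554.93538829 -254.35359014   19.        ]
```

```bash
cat >> h.py <<'E'
from scipy.spatial.transform import Rotation as Ro
def delta(cmd_pos,cmd_rpy,pos,rpy):
    A=Ro.from_euler('xyz',cmd_rpy,degrees=True);B=Ro.from_euler('xyz',rpy,degrees=True)
    return (A.inv().apply(np.subtract(pos,cmd_pos))/10).round(3),(A.inv()*B).as_rotvec().round(3)
E
python3 - <<'E'
from h import *
S=dict(np.load("scene0.npz"))
for z in (347,250,230,220,212,169): print(z,((proj(S,[528,-56,z])-[280,130])*4).round(1))
print(delta([178.9,572.7,250],[180,0,162.65],[437,-43,330],[180,0,172]))
E
```

```text
347 [250.7  41.3]
250 [246.7 159.2]
230 [246.  182.2]
220 [245.6 193.5]
212 [245.3 202.4]
169 [243.7 249.3]
(array([-42.996, -51.072,  -8.   ]), array([ 0.   ,  0.   , -0.163]))
```

```bash
python3 -m handwheel '{"series": [[[0,0,-6,0,0,0,1],[-4,-5,-8,0,0,-0.03,1],[-8,-10,-8,0,0,-0.06,1],[-12,-15,-8,0,0,-0.1,1],[-16,-19,-8,0,0,-0.13,1],[-20,-24,-8,0,0,-0.163,1],[-24,-28,-8,0,0,-0.163,1],[-28,-33,-8,0,0,-0.163,1],[-32,-38,-8,0,0,-0.163,1],[-36,-43,-8,0,0,-0.163,1],[-40,-47.5,-8,0,0,-0.163,1],[-43,-51.1,-8,0,0,-0.163,1]]]}' 80
python3 - <<'E'
from bench import status, eyes
import cv2,numpy as np
s=eyes.snapshot("wrist"); cv2.imwrite("pics/w1.png",s["img"][:,:,::-1]); np.savez("w1.npz",**s)
q=status.sense();print(q["tool_pos"],q["tcp_rot"],q["ft_force"],(-s["R"].T@s["t"]).round(1))
E
```

```text
time: 1.6
tool_pos: [437.2, -45.7, 329.6]
tcp_rot: [-180.0, -0.0, 171.9]
ft_force: [0.0, 1.4, 1.0]
finger_gap: 85.3
grip_force: 0.0
[438.3155491  -49.92364073 329.03068339] [-1.79825875e+02 -6.28370921e-03  1.71776790e+02] [-2.77807422 -3.8207618  -1.070696  ] [361.4 -35.  452.7]
```

View pics/w1.png

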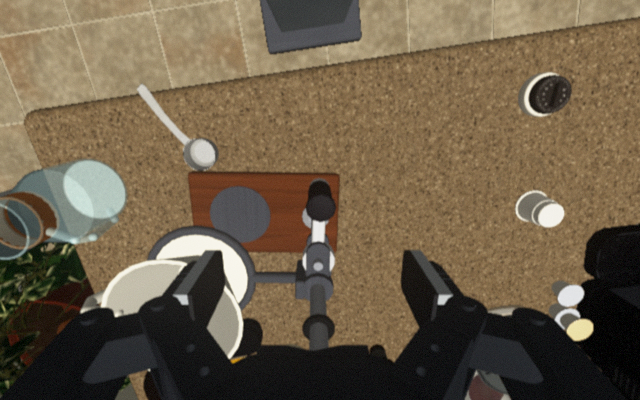

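The wrist view shows the knob cap at about (320,207), the sleeve at (317,270), the ring at (318,327) and the post below it. The fingers straddle the knob line. I'll let the arm settle, then measure the knob.

```bash
python3 -m handwheel '{"series": [[[0,0,0,0,0,0,1],[0,0,0,0,0,0,1]]]}' 
python3 - <<'E'
from bench import status, eyes
from h import *
s=eyes.snapshot("wrist"); cv2.imwrite("pics/w2.png",s["img"][:,:,::-1]); np.savez("w2.npz",**s)
q=status.sense();print(q["tool_pos"],q["tcp_rot"],q["ft_force"])
for X in ([436.4,-40.6,245],[528,-56,347],[528,-56,250],[437,-43,245]): print(X,proj(s,X).round(1))
g=s["img"].max(2)[170:235,285:360]; m=(g<45).astype(np.uint8)
cn=max(cv2.findContours(m,0,2)[0],key=cv2.contourArea); x,y,w,h=cv2.boundingRect(cn); print("dark bbox",x+285,y+170,w,h)
# cap: lower-end disc
rows=[(r+170,np.flatnonzero(m[r]).min()+285,np.flatnonzero(m[r]).max()+285) for r in range(65) if m[r].any()];print(rows)
E
```

```text
time: 1.9
tool_pos: [436.7, -42.6, 329.8]
tcp_rot: [180.0, -0.0, 172.0]
ft_force: [0.4, 0.3, 0.8]
finger_gap: 85.3
grip_force: 0.0
[436.70800135 -42.32123644 329.94135767] [ 1.79984149e+02 -9.00472501e-03  1.72063553e+02] [ 0.35571638 -0.35606231 -0.56562343]
[436.4, -40.6, 245] [315.2 209.7]
[528, -56, 347] [311.6 456.3]
[528, -56, 250] [311.8 321. ]
[437, -43, 245] [312.  210.9]
dark bbox 302 182 28 40
[(182, np.int64(314), np.int64(317)), (183, np.int64(311), np.int64(321)), (184, np.int64(310), np.int64(322)), (185, np.int64(309), np.int64(323)), (186, np.int64(308), np.int64(324)), (187, np.int64(307), np.int64(324)), (188, np.int64(307), np.int64(325)), (189, np.int64(306), np.int64(325)), (190, np.int64(306), np.int64(325)), (191, np.int64(306), np.int64(326)), (192, np.int64(305), np.int64(326)), (193, np.int64(305), np.int64(326)), (194, np.int64(305), np.int64(326)), (195, np.int64(305), np.int64(326)), (196, np.int64(305), np.int64(326)), (197, np.int64(305), np.int64(327)), (198, np.int64(305), np.int64(327)), (199, np.int64(305), np.int64(327)), (200, np.int64(305), np.int64(327)), (201, np.int64(304), np.int64(328)), (202, np.int64(304), np.int64(329)), (203, np.int64(303), np.int64(329)), (204, np.int64(303), np.int64(327)), (205, np.int64(303), np.int64(329)), (206, np.int64(303), np.int64(329)), (207, np.int64(302), np.int64(330)), (208, np.int64(302), np.int64(330)), (209, np.int64(302), np.int64(330)), (210, np.int64(303), np.int64(330)), (211, np.int64(303), np.int64(329)), (212, np.int64(304), np.int64(329)), (213, np.int64(304), np.int64(326)), (214, np.int64(304), np.int64(328)), (215, np.int64(305), np.int64(328)), (216, np.int64(306), np.int64(327)), (217, np.int64(307), np.int64(325)), (218, np.int64(308), np.int64(325)), (219, np.int64(309), np.int64(323)), (220, np.int64(312), np.int64(320)), (221, np.int64(316), np.int64(317))]
```

```bash
python3 -m handwheel '{"series": [[[0.13,0.2,4,0,0,0,1],[0.13,0.2,7,0,0,0,1],[0.13,0.2,9,0,0,0,0.7],[0.13,0.2,10.4,0,0,0,0.45],[0.13,0.2,10.4,0,0,0,0.45],[0.13,0.2,10.4,0,0,0,0.45]]]}' 80
python3 - <<'E'
from bench import status, eyes
import cv2
s=eyes.snapshot("wrist"); a=s["img"][150:400,180:460,::-1]
t=eyes.snapshot("scene")["img"][130:230,270:370,::-1]
cv2.imwrite("pics/w3.png",cv2.hconcat([cv2.resize(a,(448,400)),cv2.resize(t,(352,400))]))
print(status.sense())
E
```

```text
time: 2.7
tool_pos: [436.4, -40.9, 227.1]
tcp_rot: [-180.0, 0.1, 172.0]
ft_force: [0.3, 0.0, 0.8]
finger_gap: 38.7
grip_force: 0.0
{'time': 2.8, 'joint_pos': array([-1.20895632e+01, -1.79310478e+01,  1.11505832e+02, -3.00265751e-04,
        8.63156427e+01, -9.40877118e+01]), 'qd': array([-0.2204374 ,  0.02009107,  0.08565665, -0.07858605, -0.18590606,
       -0.07567237]), 'joint_efforts': array([ 9.88107780e-02, -3.35857379e+01, -4.96701944e+01,  6.20475621e-03,
        7.21843520e-03,  1.56317692e-03]), 'tool_pos': array([436.57263901, -41.15043851, 227.1872578 ]), 'tcp_rot': array([-1.79991890e+02,  1.09272963e-01,  1.71998175e+02]), 'ft_force': array([0.79252848, 0.96919129, 0.53694594]), 'wrist_torque': array([0.03190449, 0.03266011, 0.08381231]), 'grip_force': 0.0, 'finger_gap': 38.195479918257384}
```

View pics/w3.png

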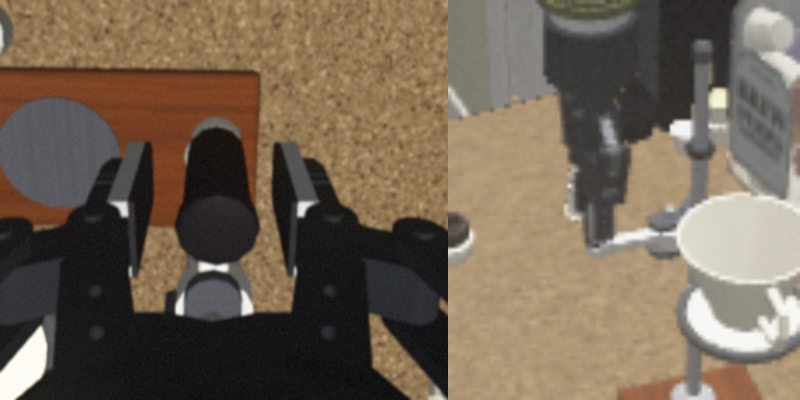

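The right pane shows the fingertips beside the knob just above the lever bar. The left pane shows the knob at (217,200), centred between the pads at (135) and (297). Closing on it now.

```bash
python3 -m handwheel '{"series": [[[0,0,0,0,0,0,0.1],[0,0,0,0,0,0,0],[0,0,0,0,0,0,0],[0,0,0,0,0,0,0]]]}' 80
python3 - <<'E'
from bench import status, eyes
import cv2
s=eyes.snapshot("wrist"); a=s["img"][150:400,180:460,::-1]
t=eyes.snapshot("scene")["img"][130:230,270:370,::-1]
cv2.imwrite("pics/w4.png",cv2.hconcat([cv2.resize(a,(448,400)),cv2.resize(t,(352,400))]))
print(status.sense())
E
```

```text
time: 3.3
tool_pos: [436.5, -40.2, 227.1]
tcp_rot: [179.9, 0.1, 172.0]
ft_force: [-0.5, 6.8, 5.2]
finger_gap: 19.7
grip_force: 77.8
{'time': 3.4, 'joint_pos': array([-12.06394697, -17.93166894, 111.52050384,   0.11372872,
        86.3414716 , -94.08848972]), 'qd': array([-0.06563943, -0.00953595, -0.0465208 ,  0.0085654 , -0.09142211,
        0.03094264]), 'joint_efforts': array([-2.61281937e+00, -3.20285511e+01, -4.84332025e+01, -1.96000636e+00,
       -6.88445047e-01, -1.59022986e-02]), 'tool_pos': array([436.47236979, -40.2269744 , 227.05182678]), 'tcp_rot': array([1.79891752e+02, 7.76015902e-02, 1.72017281e+02]), 'ft_force': array([-0.82423568,  5.41218878,  4.46234658]), 'wrist_torque': array([ 0.94826378,  0.10258668, -0.0545565 ]), 'grip_force': 77.78439662506571, 'finger_gap': 19.649393432432152}
```

View pics/w4.png

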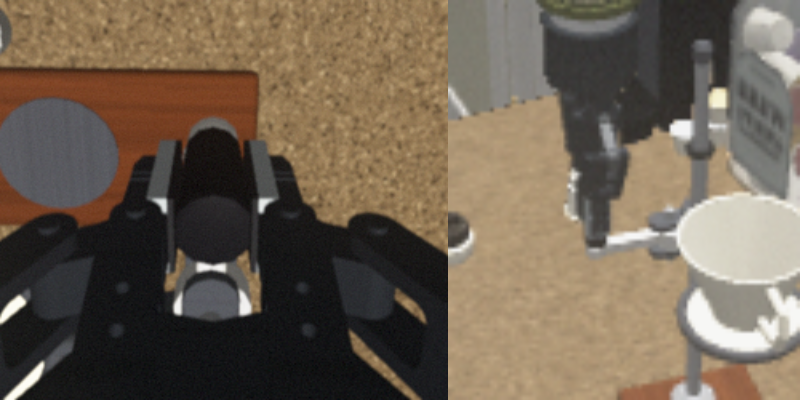

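Gripped: gap 19.6 mm, 78 N. Now I'll swing the lever open along its arc, starting below the release angle.

```bash
python3 -m handwheel '{"series": [[[-0.01,0.33,-0.05,0,0,0.05,0],[-0.03,0.66,-0.1,0,0,0.1,0],[-0.07,0.99,-0.12,0,0,0.15,0],[-0.13,1.31,-0.15,0,0,0.2,0],[-0.21,1.63,-0.15,0,0,0.25,0],[-0.295,1.95,-0.15,0,0,0.3,0],[-0.4,2.26,-0.15,0,0,0.35,0],[-0.52,2.57,-0.15,0,0,0.4,0],[-0.52,2.57,-0.15,0,0,0.4,0]]]}' 80
```

```text
time: 4.53
tool_pos: [445.1, -16.0, 227.4]
tcp_rot: [179.9, 0.0, 149.1]
ft_force: [3.6, 4.2, -3.9]
finger_gap: 19.4
grip_force: 78.9
```

```bash
python3 -m handwheel '{"series": [[[-0.03,0.66,0,0,0,0.1,0],[-0.13,1.31,0,0,0,0.2,0],[-0.295,1.95,0,0,0,0.3,0],[-0.52,2.57,0,0,0,0.4,0],[-0.81,3.16,0,0,0,0.5,0],[-0.81,3.16,0,0,0,0.5,0],[-0.81,3.16,0,0,0,0.5,0]]]}' 80
python3 - <<'E'
from bench import status, eyes
from h import *
s=eyes.snapshot("scene");np.savez("s5.npz",**s);a=s["img"][140:220,310:380,::-1]
cv2.imwrite("pics/s5.png",cv2.resize(a,None,fx=7,fy=7,interpolation=cv2.INTER_CUBIC))
print(status.sense()["ft_force"],status.sense()["tool_pos"],status.sense()["wrist_torque"])
for z in (205,215,225,240,250,260): print(z,((proj(s,[528,-55,z])-[310,140])*7).round(0))
E
```

```text
time: 5.4
tool_pos: [468.3, 7.2, 227.4]
tcp_rot: [179.9, -0.0, 120.5]
ft_force: [4.2, 4.1, -3.8]
finger_gap: 19.9
grip_force: 78.7
[ 4.09717174  5.10058742 -3.95243152] [468.30072453   7.22908009 227.42956116] [ 0.65147447 -0.7183195   0.3291483 ]
205 [218. 297.]
215 [218. 277.]
225 [219. 258.]
240 [220. 228.]
250 [221. 208.]
260 [221. 187.]
```

View pics/s5.png

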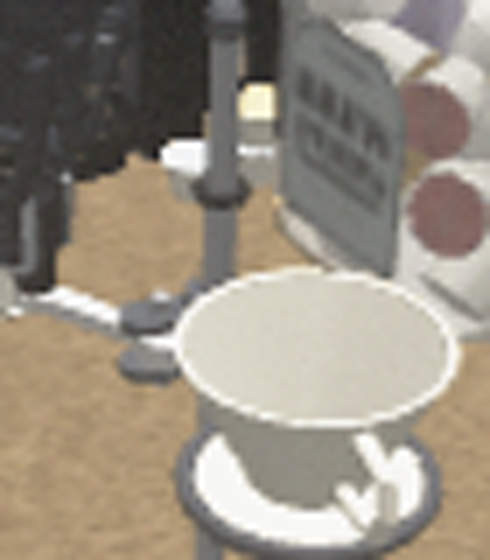

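The ring sits at crop rows 172–210 (centre about 191), so its underside is near z 253–255. The sleeve top is at about 214. The arm's weight now hangs on the grip. I'll raise it about 32 mm first, then approach slowly.

```bash
python3 -m handwheel '{"series": [[[0,0,-0.1,0,0,0,0],[0,0,-0.4,0,0,0,0],[0,0,-0.8,0,0,0,0],[0,0,-1.2,0,0,0,0],[0,0,-1.6,0,0,0,0],[0,0,-2.0,0,0,0,0],[0,0,-2.4,0,0,0,0],[0,0,-2.7,0,0,0,0],[0,0,-3.0,0,0,0,0],[0,0,-3.2,0,0,0,0],[0,0,-3.2,0,0,0,0],[0,0,-3.2,0,0,0,0]]]}' 80
python3 - <<'E'
from bench import status, eyes
from h import *
s=eyes.snapshot("scene");np.savez("s6.npz",**s);a=s["img"][140:220,310:380,::-1]
w=eyes.snapshot("wrist")["img"][150:400,180:460,::-1]
cv2.imwrite("pics/s6.png",cv2.hconcat([cv2.resize(a,(420,480),interpolation=cv2.INTER_CUBIC),cv2.resize(w,(380,480))]))
for i in range(4): q=status.sense();print(q["ft_force"].round(2),q["tool_pos"],q["wrist_torque"])
E
```

```text
time: 6.95
tool_pos: [468.2, 7.2, 259.4]
tcp_rot: [179.9, -0.0, 120.5]
ft_force: [4.2, 3.6, -4.1]
finger_gap: 19.7
grip_force: 78.6
[ 3.41  4.88 -3.41] [468.18183732   7.18194982 259.40287578] [ 0.58504759 -0.63030872  0.38543688]
[ 3.41  4.88 -3.41] [468.18183732   7.18194982 259.40287578] [ 0.58504759 -0.63030872  0.38543688]
[ 3.41  4.88 -3.41] [468.18183732   7.18194982 259.40287578] [ 0.58504759 -0.63030872  0.38543688]
[ 3.41  4.88 -3.41] [468.18183732   7.18194982 259.40287578] [ 0.58504759 -0.63030872  0.38543688]
```

View pics/s6.png

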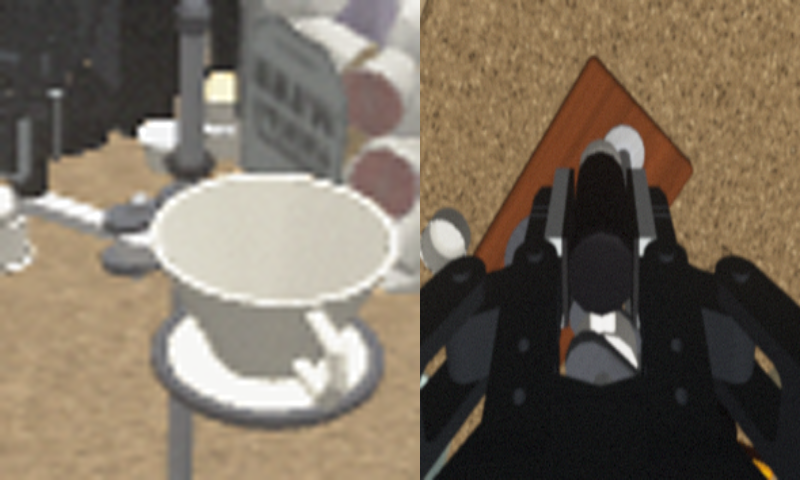

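The arm lifted cleanly. The sleeve top (crop 175,190) sits just under the ring (188,165). The load is steady at about -4 N, so there is no contact yet. Creeping up on force from here.

```bash
python3 -m handwheel '{"series": [[[0,0,-0.1,0,0,0,0],[0,0,-0.2,0,0,0,0],[0,0,-0.3,0,0,0,0],[0,0,-0.3,0,0,0,0]]]}'; python3 -m handwheel '{"series": [[[0,0,-0.05,0,0,0,0],[0,0,-0.1,0,0,0,0],[0,0,-0.1,0,0,0,0]]]}'; python3 -m handwheel '{"series": [[[0,0,-0.05,0,0,0,0],[0,0,-0.05,0,0,0,0]]]}'
```

```text
time: 7.55
tool_pos: [468.2, 7.2, 262.2]
tcp_rot: [179.9, -0.0, 120.5]
ft_force: [4.0, 3.6, -5.5]
finger_gap: 19.4
grip_force: 78.6
time: 7.92
tool_pos: [468.2, 7.2, 263.2]
tcp_rot: [179.9, -0.0, 120.5]
ft_force: [4.6, 4.5, -6.3]
finger_gap: 19.6
grip_force: 78.6
time: 8.18
tool_pos: [468.2, 7.2, 263.7]
tcp_rot: [179.9, -0.0, 120.5]
ft_force: [5.4, 4.4, -4.8]
finger_gap: 19.6
grip_force: 78.6
```

```bash
for i in 1 2 3; do python3 -m handwheel '{"series": [[[0,0,0,0,0,0,0]]]}' | grep -E "ft|tool"; done
cat > m.py <<'E'
from bench import status, eyes
from h import *
import sys
s=eyes.snapshot("scene");np.savez(sys.argv[1],**s)
q=status.sense();print(q["ft_force"].round(2),q["tool_pos"].round(2),q["wrist_torque"].round(2))
a=s["img"].astype(int)
for r in range(150,190): print(r,a[r,332:350].mean(1).round().astype(int) if 0 else " ".join(f"{v:3d}" for v in a[r,332:352].mean(1).astype(int)))
E
python3 m.py s7.npz
```

```text
tool_pos: [468.2, 7.2, 263.7]
ft_force: [4.4, 4.6, -5.1]
tool_pos: [468.2, 7.2, 263.7]
ft_force: [5.5, 5.5, -6.8]
tool_pos: [468.2, 7.2, 263.7]
ft_force: [5.7, 4.7, -5.8]
[ 5.01  4.09 -6.47] [468.18   7.16 263.67] [ 0.62 -0.75  0.39]
150  50  44  48  49  51  48  49  47 105 109 106 106 124  68  47  45  47  59  91 105
151  50  49  47  48  48  48  46  47 104 110 107 104  65  50  51  50  55  67  99 110
152  52  46  51  50  46  48  49  47 102 110 110 104  62 186 226 214 197 104  95 105
153  48  45  46  51  46  51  46  46 104 105 108 105 169 227 231 230 231 126  96 109
154  48  44  44  47  50  47  47  49 105 112 106 105 206 229 231 232 232 129  96 113
155  49  50  50  50  49  46  50  47 103 110 108 106 206 230 233 233 232 127  97 116
156  49  50  53  52  52  51  52 116 112 111 109 106 182 239 234 233 233 128  95 116
157  48  51  51  49  48  50  52 118 110 109 109 106 131 146 135 139 137  89  96 115
158  54  50  52  49  50  50  52 122 115 110 111 108 126 141 146 142 142  90 101 116
159  48  50  53  53  49  52  47 122 113 110 106 106 128 140 144 144 142 108 103 115
160  51  51 199 240 242 24
[... 1793 characters left out ...]
 208 207 208 207 205 205 205
182 140 139 135 135 135 232 234 216 212 212 212 210 210 209 208 207 207 205 205 206
183  91  87  93  89  84 107 234 237 218 212 213 213 210 210 210 208 206 207 206 205
184  94  91 112 149 148 127 135 205 241 221 212 211 211 210 209 208 207 207 207 204
185 134 130 143 145 147 148 143 134 169 237 237 217 208 210 209 208 208 206 205 206
186 155 156 153 142 141 140 136 128 130 134 170 237 237 219 211 209 207 209 205 203
187 156 162 155 149 145 143 128 122 131 132 135 136 172 232 231 241 223 208 206 203
188 154 160 151 150 146 148 130 116 126 131 134 134 134 139 138 175 181 239 232 241
189 153 147 140 144 146 149 130 117 118 129 131 132 137 136 137 137 138 144 141 141
```

```bash
python3 - <<'E'
import numpy as np
for f in ("scene0","s5","s6","s7"):
    a=np.load(f+".npz")["img"].astype(float).mean(2)
    print(f)
    for r in range(163,174): print(r," ".join(f"{v:3.0f}" for v in a[r,334:348]))
E
```

```text
scene0
163 241 243 243 243 243 178 121 108 108 105 133 141 141 143
164 136 171 202 212 217 126 111 112 111 105 135 141 145 143
165 139 144 147 147 120 103 112 111 109 106  92 131 142 143
166 142 142 144 101  75  93 112 112 108 108  82  97 142 143
167 144 140 144 107  77  80  98 100  99  93  78  80 136 146
168 151 140 144 131  75  66  69  70  71  68  63 118 151 152
169 149 152 148 148 127  78  68  63  67  86  92 143 151 150
170 146 153 158 152 150 118 112 112 108 114 145 150 149 150
171 141 150 150 149 147 119 114 113 109 115 141 143 147 146
172 147 148 146 147 146 121 112 112 112 115 146 156 154 149
173 144 147 147 149 151 117 113 111 110 114 145 152 150 144
s5
163 241 243 243 243 243 180 118 110 109 103 134 143 142 142
164 137 170 203 213 217 125 110 112 109 107 133 142 144 145
165 139 145 144 147 117 103 109 111 107 105  91 133 143 144
166 144 142 144  96  77  91 107 111 110 104  75  99 143 147
167 142 136 142 107  75  79  99  99  97  91  75  82 132 146
168 149 138 142 131  74  66  66  68  69  66  63 116 151 151
169 151 155 152 149 125  77  70  57  62  90  94 142 149 149
170 150 15
[... 855 characters left out ...]
5 237 211 210 210 210 209 209 207 206
s7
163 241 243 243 243 243 177 117 109 108 105 133 143 143 143
164 136 171 201 212 217 126 111 110 104 107 133 141 143 141
165 139 142 146 147 116 103 110 110 108 108  95 134 143 146
166 141 138 145  97  79  95 109 111 107 106  79  97 141 144
167 144 137 145 105  78  82 100  96  98  91  71  84 135 144
168 154 138 141 132  76  65  68  71  72  67  62 181 220 238
169 152 151 151 139 112  75  67  60 158 172 242 228 208 198
170 149 152 147 132 126 114 196 246 234 206 211 209 207 207
171 170 154 120 125 194 237 240 211 209 211 208 206 208 206
172 162 132 101 188 245 225 212 210 210 211 208 206 209 205
173 117 128 186 245 227 214 212 212 210 210 207 208 208 206
```

The ring has not moved, and the sleeve edge still sits a few mm below it. Force is ambiguous at about -5.8 N, so I'll keep creeping.

```bash
for i in 1 2; do python3 -m handwheel '{"series": [[[0,0,-0.05,0,0,0,0],[0,0,-0.05,0,0,0,0]]]}' | grep -E "ft|tool";  python3 -m handwheel '{"series": [[[0,0,0,0,0,0,0]]]}' | grep -E "ft"; python3 -m handwheel '{"series": [[[0,0,0,0,0,0,0]]]}' | grep -E "ft"; done
```

```text
tool_pos: [468.2, 7.1, 264.2]
ft_force: [4.6, 3.4, -5.5]
ft_force: [5.6, 4.3, -5.6]
ft_force: [4.5, 3.4, -5.7]
tool_pos: [468.2, 7.2, 264.7]
ft_force: [5.5, 4.2, -5.2]
ft_force: [4.3, 3.8, -6.0]
ft_force: [5.9, 4.0, -5.6]
```

Force is flat at -5.6 N, so the arm is still sliding freely.

```bash
for i in 1 2 ; do python3 -m handwheel '{"series": [[[0,0,-0.05,0,0,0,0],[0,0,-0.05,0,0,0,0],[0,0,-0.05,0,0,0,0]]]}' | grep -E "ft|tool";  python3 -m handwheel '{"series": [[[0,0,0,0,0,0,0]]]}' | grep -E "ft"; done
```

```text
tool_pos: [468.2, 7.1, 265.1]
ft_force: [5.6, 4.3, -5.3]
ft_force: [4.7, 4.2, -5.7]
tool_pos: [468.2, 7.2, 265.7]
ft_force: [5.8, 4.2, -5.5]
ft_force: [4.4, 4.8, -5.7]
```

```bash
cat > p.py <<'E'
from bench import status, eyes
import numpy as np,sys
s=eyes.snapshot("scene");np.savez(sys.argv[1],**s)
a=s["img"].astype(float).mean(2)
for r in range(164,173): print(r," ".join(f"{v:3.0f}" for v in a[r,334:348]))
E
python3 p.py s8.npz
```

```text
164 135 171 202 212 217 123 109 111 110 107 135 143 144 142
165 138 140 144 147 118 104 109 111 106 106  93 129 143 144
166 142 140 142  96  77  95 108 110 109 107  80  96 143 144
167 145 138 141 107  80  80  99  97 100  93  75  81 163 217
168 150 139 142 131  77  62  68  69  69 167 178 243 238 220
169 151 148 150 134 110  73  69 166 245 237 207 208 208 205
170 149 152 143 128 123 197 246 231 213 211 209 209 210 207
171 171 143 105 124 235 240 213 210 210 209 208 209 209 206
172 119 124 103 226 236 218 210 211 210 209 211 208 207 208
```

```bash
for i in 1 2 3; do python3 -m handwheel '{"series": [[[0,0,-0.05,0,0,0,0],[0,0,-0.05,0,0,0,0],[0,0,-0.05,0,0,0,0]]]}' | grep -E "ft|tool"; done; python3 p.py s9.npz
```

```text
tool_pos: [468.2, 7.2, 266.2]
ft_force: [4.7, 3.4, -5.1]
tool_pos: [468.2, 7.2, 266.7]
ft_force: [5.6, 4.7, -5.2]
tool_pos: [468.2, 7.2, 267.2]
ft_force: [5.9, 3.6, -5.2]
164 136 172 203 213 217 124 110 112 108 106 133 143 146 146
165 140 142 146 147 118 102 108 111 107 107  94 133 144 144
166 145 141 142  97  76  92 111 110 108 104  80  96 143 145
167 141 138 144 106  76  78 100  98  97  88 114 175 214 246
168 154 138 145 118  74  64  68  71 168 228 241 218 199 206
169 152 151 143 132 109  75 159 245 233 206 209 208 206 206
170 172 156 121 125 195 245 238 206 207 208 210 208 207 206
171 144 130 102 189 245 224 210 211 211 209 210 208 207 206
172 117 126 188 245 225 213 212 211 211 209 209 211 209 206
```

```bash
for i in 1 2 3; do python3 -m handwheel '{"series": [[[0,0,-0.05,0,0,0,0],[0,0,-0.05,0,0,0,0],[0,0,-0.05,0,0,0,0]]]}' | grep -E "ft|tool"; done; python3 p.py s10.npz
```

```text
tool_pos: [468.2, 7.2, 267.7]
ft_force: [5.5, 3.9, -5.4]
tool_pos: [468.2, 7.2, 268.2]
ft_force: [5.0, 4.2, -5.4]
tool_pos: [468.2, 7.2, 268.6]
ft_force: [5.4, 4.8, -5.1]
164 136 172 204 214 218 125 110 110 108 107 135 141 145 145
165 141 140 145 147 118 101 110 108 110 104  96 132 145 146
166 142 141 143  96  75  92 110 108 107 106  79  98 141 205
167 140 139 142 105  74  79 101 100  98 184 190 245 243 228
168 154 137 143 117  71  67  66 168 245 242 214 211 212 206
169 156 152 144 128 110 162 245 234 201 209 210 208 206 207
170 165 141 109 126 207 240 217 211 209 208 209 209 208 207
171 115 124 104 226 241 221 210 211 210 210 210 209 208 208
172 117 124 233 242 213 209 211 212 209 209 211 209 208 207
```

```bash
for i in 1 2 3; do python3 -m handwheel '{"series": [[[0,0,-0.05,0,0,0,0],[0,0,-0.05,0,0,0,0],[0,0,-0.05,0,0,0,0]]]}' | grep -E "ft|tool"; done; python3 p.py s11.npz
```

```text
tool_pos: [468.2, 7.2, 269.2]
ft_force: [5.9, 4.3, -5.1]
tool_pos: [468.2, 7.2, 269.7]
ft_force: [5.5, 5.2, -5.2]
tool_pos: [468.2, 7.2, 270.1]
ft_force: [4.7, 4.2, -4.8]
164 137 172 201 214 217 125 112 112 109 109 136 143 144 146
165 138 138 146 147 115 103 110 113 107 108  95 133 140 146
166 143 141 145  96  80  91 110 112 109 105  80 183 221 239
167 144 138 142  98  74  85 101 100 194 202 243 228 207 197
168 152 140 139 112  72  67 168 245 237 210 211 208 206 206
169 174 155 137 129 172 226 240 212 209 209 209 208 207 205
170 162 140 107 189 245 226 214 210 210 210 209 210 207 208
171 118 122 183 246 228 212 212 209 211 210 208 208 208 208
172 119 125 245 233 215 212 212 210 210 209 208 208 208 207
```

```bash
for i in 1 2 3; do python3 -m handwheel '{"series": [[[0,0,-0.05,0,0,0,0],[0,0,-0.05,0,0,0,0],[0,0,-0.05,0,0,0,0]]]}' | grep -E "ft|tool"; done; python3 p.py s12.npz
```

```text
tool_pos: [468.2, 7.2, 270.6]
ft_force: [5.1, 3.6, -5.9]
tool_pos: [468.2, 7.2, 271.2]
ft_force: [5.3, 3.8, -5.3]
tool_pos: [468.2, 7.2, 271.6]
ft_force: [4.9, 3.7, -5.9]
164 136 171 202 213 217 127 109 113 112 103 135 143 145 144
165 137 140 143 146 120 103 111 109 111 107  94 135 142 177
166 142 142 144  99  78  92 109 110 113 138 187 233 244 236
167 144 139 141 105  78  81 100 192 234 242 220 201 209 207
168 154 139 142 112  72 156 245 239 206 210 209 207 207 208
169 194 138 117 127 186 242 221 213 211 209 208 209 208 206
170 113 124 103 193 241 213 209 211 211 211 210 209 208 208
171 112 127 188 241 215 212 212 211 212 210 209 210 208 207
172 123 159 245 224 213 212 212 211 210 208 210 210 207 209
```

```bash
for i in 1 2; do python3 -m handwheel '{"series": [[[0,0,-0.05,0,0,0,0],[0,0,-0.05,0,0,0,0],[0,0,-0.05,0,0,0,0]]]}' | grep -E "ft|tool"; done; python3 p.py s13.npz; python3 -c "
import numpy as np
from h import *
s=dict(np.load('s13.npz'))
for z in (250,253,256,259,262): print(z,proj(s,[528,-55,z])+.5, proj(s,[528,-55,z])-proj(s,[528+15*.9,-55-15*.43,z]))"
```

```text
tool_pos: [468.2, 7.2, 272.1]
ft_force: [4.7, 3.6, -4.5]
tool_pos: [468.2, 7.1, 272.6]
ft_force: [5.3, 4.4, -5.7]
164 136 169 201 214 217 126 110 111 109 107 135 142 143 144
165 141 140 146 147 120 102 110 109 110 106  95 132 213 222
166 143 143 144  99  81  95 110 111 112 199 246 243 227 209
167 143 138 143 105  75  84 183 207 243 225 199 208 210 204
168 153 138 139 113  68 170 244 223 210 209 208 209 207 208
169 175 145 104 149 245 237 211 208 210 210 209 207 206 208
170 117 126 145 245 236 215 211 209 211 212 210 209 209 210
171 113 125 234 234 218 212 211 210 212 211 208 208 209 207
172 123 160 245 220 212 212 213 211 211 210 210 209 209 208
250 [342.02876896 170.15618351] [-5.02811285 -0.0094904 ]
253 [342.05736296 169.28743731] [-5.03560653 -0.0094147 ]
256 [342.08604229 168.41609906] [-5.04312258 -0.0093385 ]
259 [342.11480731 167.54215714] [-5.0506611  -0.00926181]
262 [342.14365841 166.66559986] [-5.05822219 -0.00918461]
```

```bash
for i in 1 2 3 4; do python3 -m handwheel '{"series": [[[0,0,-0.04,0,0,0,0],[0,0,-0.04,0,0,0,0],[0,0,-0.04,0,0,0,0]]]}' | grep -E "time|ft|tool"; done; python3 p.py s14.npz
```

```text
time: 16.52
tool_pos: [468.2, 7.2, 273.0]
ft_force: [4.9, 5.2, -4.9]
time: 16.9
tool_pos: [468.2, 7.2, 273.4]
ft_force: [4.5, 4.0, -5.3]
time: 17.27
tool_pos: [468.2, 7.1, 273.8]
ft_force: [4.7, 3.8, -5.5]
time: 17.65
tool_pos: [468.2, 7.2, 274.2]
ft_force: [5.4, 3.5, -6.2]
164 134 171 202 212 217 128 111 112 109 108 137 142 142 145
165 138 141 145 149 118 100 110 110 109 109 190 217 238 244
166 145 140 145  98  74  95 111 147 206 245 238 210 196 209
167 141 139 138 101  78  81 200 244 223 214 212 208 208 209
168 188 149 106 108 162 245 233 216 212 211 210 210 209 207
169 129 124 103 189 245 220 210 210 211 210 209 208 210 206
170 113 126 190 244 220 210 211 213 210 209 209 210 208 207
171 115 122 245 229 213 212 212 211 209 208 212 208 209 208
172 133 204 244 224 214 213 212 211 211 210 209 210 208 208
```

```bash
python3 - <<'E'
import numpy as np,cv2
o=[cv2.resize(np.load(f)["img"][155:180,325:350,::-1],(390,390),interpolation=cv2.INTER_NEAREST) for f in ("s12.npz","s14.npz")]
cv2.imwrite("pics/c14.png",cv2.hconcat(o))
E
python3 -m handwheel '{"series": [[[0,0,-0.02,0,0,0,0],[0,0,-0.02,0,0,0,0]]]}' | grep -E "ft|tool"
```

```text
tool_pos: [468.2, 7.1, 274.2]
ft_force: [5.1, 3.6, -6.8]
```

View pics/c14.png

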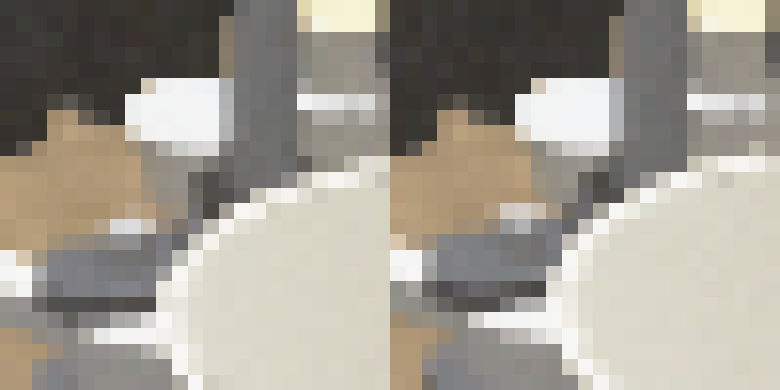

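The right pane shows the sleeve shoulder (565,220) touching the underside of the dark ring (600,190). The last 0.2 mm raised the force without moving the tool, which suggests contact. I'll confirm with hold readings.

```bash
for i in 1 2 3; do python3 -m handwheel '{"series": [[[0,0,0,0,0,0,0]]]}' | grep -E "ft|tool"; done; python3 -m handwheel '{"series": [[[0,0,-0.02,0,0,0,0],[0,0,-0.02,0,0,0,0]]]}' | grep -E "ft|tool";for i in 1 2 3; do python3 -m handwheel '{"series": [[[0,0,0,0,0,0,0]]]}' | grep -E "ft|tool"; done; python3 p.py s15.npz | head -5
```

```text
tool_pos: [468.2, 7.2, 274.2]
ft_force: [6.0, 3.4, -7.1]
tool_pos: [468.2, 7.2, 274.2]
ft_force: [5.4, 4.2, -6.7]
tool_pos: [468.2, 7.1, 274.2]
ft_force: [6.1, 4.0, -6.7]
tool_pos: [468.1, 7.1, 274.2]
ft_force: [6.4, 2.6, -8.6]
tool_pos: [468.1, 7.1, 274.2]
ft_force: [5.8, 4.1, -8.1]
tool_pos: [468.1, 7.1, 274.2]
ft_force: [5.9, 3.9, -8.8]
tool_pos: [468.1, 7.1, 274.2]
ft_force: [5.6, 4.0, -8.4]
164 136 171 201 212 218 127 114 112 110 105 134 144 144 145
165 141 141 145 148 119 101 112 113 109 107 191 217 238 244
166 140 143 144 100  83  96 111 148 206 245 237 209 198 208
167 141 137 139 101  76  85 202 244 222 211 210 208 206 207
168 190 145 102 105 161 245 232 215 210 210 208 209 209 207
```

There is firm contact at z 274.2: the tool is stopped, the force is growing and the ring is unmoved. I'll ease off slightly to a light touch and begin closing.

```bash
python3 -m handwheel '{"series": [[[0,0,0.015,0,0,0,0],[-0.01,-0.33,0.015,0,0,-0.05,0],[-0.03,-0.66,0.015,0,0,-0.1,0],[-0.07,-0.99,0.015,0,0,-0.15,0],[-0.13,-1.31,0.015,0,0,-0.2,0],[-0.21,-1.63,0.015,0,0,-0.25,0],[-0.295,-1.95,0.015,0,0,-0.3,0],[-0.295,-1.95,0.015,0,0,-0.3,0]]]}' 80;  python3 -m handwheel '{"series": [[[0,0,0,0,0,0,0]]]}' | grep -E "ft|tool"; python3 p.py s16.npz | head -5
```

```text
time: 20.0
tool_pos: [452.7, -5.8, 274.1]
tcp_rot: [180.0, -0.0, 137.7]
ft_force: [5.2, 2.0, -7.4]
finger_gap: 19.8
grip_force: 78.5
tool_pos: [452.7, -5.7, 274.1]
ft_force: [5.8, 1.3, -8.0]
164 138 170 202 213 218 127 110 109 112 108 135 142 145 145
165 139 144 147 144 120 104 112 113 107 107 193 217 238 244
166 145 141 141 101  77  95 110 148 207 245 238 209 197 207
167 144 138 140  99  76  81 201 244 222 213 210 210 209 209
168 189 145 105 105 163 245 232 214 209 209 210 206 208 207
```

```bash
python3 -m handwheel '{"series": [[[-0.03,-0.66,0,0,0,-0.1,0],[-0.07,-0.99,0,0,0,-0.15,0],[-0.13,-1.31,0,0,0,-0.2,0],[-0.21,-1.63,0,0,0,-0.25,0],[-0.295,-1.95,0,0,0,-0.3,0],[-0.4,-2.26,0,0,0,-0.35,0],[-0.52,-2.57,0,0,0,-0.4,0],[-0.66,-2.87,0,0,0,-0.45,0],[-0.81,-3.16,0,0,0,-0.5,0],[-0.97,-3.45,0,0,0,-0.55,0],[-1.15,-3.73,0,0,0,-0.6,0],[-1.27,-3.89,0,0,0,-0.63,0]]]}' 80;  python3 -m handwheel '{"series": [[[0,0,0,0,0,0,0],[0,0,0,0,0,0,0]]]}'; python3 p.py s17.npz | head -5
```

```text
time: 21.68
tool_pos: [436.3, -41.0, 274.5]
tcp_rot: [179.7, 0.1, 173.9]
ft_force: [7.7, 18.3, -5.2]
finger_gap: 19.6
grip_force: 79.4
time: 21.92
tool_pos: [436.4, -40.8, 274.5]
tcp_rot: [179.7, 0.1, 173.8]
ft_force: [7.3, 14.8, -5.9]
finger_gap: 19.3
grip_force: 79.2
164 135 174 201 213 217 128 108 112 110 107 135 141 148 168
165 142 141 145 129 102 103 113 110 111 108 198 239 245 237
166 143 144 145  99  76  94 109 194 209 243 225 197 207 209
167 144 138 138  98  77 171 234 241 212 212 210 208 208 207
168 196 130 112 109 169 244 225 213 208 210 209 208 209 208
```

```bash
python3 -m handwheel '{"series": [[[0,0.02,0,0,0,0,0],[0,0.02,0,0,0,0,0]]]}'; python3 - <<'E'
from bench import eyes
import cv2
a=eyes.snapshot("scene")["img"][130:230,280:380,::-1];b=eyes.snapshot("top")["img"][130:240,300:480,::-1]
cv2.imwrite("pics/fin.png",cv2.hconcat([cv2.resize(a,(400,400),interpolation=cv2.INTER_CUBIC),cv2.resize(b,(400,400))]))
E
```

```text
time: 22.22
tool_pos: [436.4, -40.7, 274.5]
tcp_rot: [179.7, 0.1, 173.8]
ft_force: [7.9, 13.0, -5.5]
finger_gap: 19.7
grip_force: 79.1
```

View pics/fin.png

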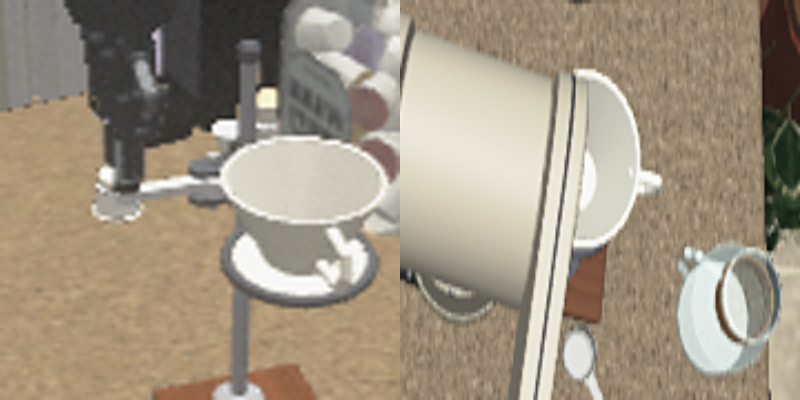

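The left pane shows the lever closed (bar from (140,188) to the sleeve at (205,182)), the fingers on the knob and the sleeve up at the ring. The carafe and scoop haven't moved. Handing in.

```bash
python3 -c "
from bench import r
print(r.hand_in())"
```

```text
the job is handed in; nothing more can be done
None
```

I raised the arm until its sleeve met the height ring, swung the cam lever fully closed and handed in at about 22 s with the fingers still gripping the knob; the last pictures suggest the ring crept up by up to about 1 mm as the lever closed.

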